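# Lock the counter cabinet by its interlocked levers

### The arm

A 6-joint arm with a two-finger parallel gripper is mounted at the origin on the work surface. World frame = base frame: x ahead of the robot, y to its left, z up, the work surface at z = 0. Lengths are in m, angles in rad, forces in N, time in s.
With the tool pointing down it reaches from about 0.35 to 0.975 m from the base axis. Payload 17.4 kg.
Tool frame: the origin (TCP) lies midway between the tips of the shut fingers; the grasp point (between the pads) lies 19 mm behind it; z points along the fingers, y is the direction in which the jaws open and shut (so a half turn about z gives the same grasp; the last joint's range is limited). The gripper opens to 85 mm and grips with 20 to 120 N. Pads are 22 mm wide; open, the fingers measure 114 mm over their backs; the gripper's body (76 mm by 85 mm) begins 54 mm behind the grasp point. The pads swing forward as they close: fully open they stand 13 mm farther back than shut.
Start: joints at [1.166, 0.116, 1.442, -0, 1.584, -0.038], TCP at [0.242, 0.63, 0.231] pointing down, gripper open.
Joint ranges: [-2.83, 2.83], [-0.83, 2.19], [0.07, 2.5], [-1.14, 4.28], [0.01, 3], [-2.97, 2.97]. Speed limits (rad/s): [1.89, 1.89, 2.22, 3.14, 3.14, 3.14].

### API

Orientations are given as a unit quaternion [w, x, y, z].
In Python, from station import observe, vision, ctrl gives the robot as it stands. The module is installed in compiled form; this text tells all that it offers.
- The arm moves only by the tool send_rows, never from a script. Its argument "commands" is a list of rows, each a list of 7 numbers: the shift along the tool's x, y, z in mm, then the turn, a rotation vector about the tool's x, y, z in rad, then the opening, from 0 (shut) to 1 (fully open). A call has 1 to 20 rows; each row is the pose to reach, as a shift and turn from the pose commanded when the call began, along the tool's axes at that moment; what a row does not reach only later rows make up. A row lasts 1/8 s, in which the tool goes at most 62.5 mm and 10.7 degrees, less where a joint would pass 70% of its speed; a pose out of reach is approached as far as the arm can. A call with a gripper value outside its range is refused whole. The fingers move at their own pace and stop on an object; the grip force is fixed at half the most. Time passes only in rows, so rows that repeat a pose let the fingers close. It gives the time, the measured TCP pose, the force and the opening at its end, in the units of the state.
- observe(): the state, without advancing time (a new reading comes with each control period).
- vision.read_camera(name): name is "scene" or "top"; returns a dict with "pixels" (420x560x3 uint8, red, green, blue), "K" (3x3 intrinsics, pixels), "origin" and "rotation" of the camera in the world. Camera axes: x right, y up, looking along -z (the intrinsics and any distortion apply to the point x, -y, -z); pixel columns grow to the right and rows downward; lengths in m; the calibration is good to about 2 mm. A picture is of the moment at which its call begins. There is no depth.
- ctrl.finish_job(): hands the job in, once; it reports no verdict.
The state is a dict: "time": time; "q": joint angles; "dq": joint speeds; "joint_efforts": joint torques, N m; "tcp_pos": TCP position; "orientation": TCP orientation; "ft_force": force on the tool from outside, world axes, zero at the start; "wrist_torque": the same for the moment, N m; "finger_gap": finger opening in m.
Only numpy, scipy, OpenCV 4.12 (cv2) and the standard library are available. Lean on these libraries where they do the work, as an engineer would, in place of code of your own. Each camera call takes 0.05 s, during which the arm holds its last target.

### The job

Lock the drawer cabinet on the shop counter for the night: throw all three bolt levers on its deck, one after another, from leaning towards the robot side to fully home on the far side, and leave them there. An interlock hidden inside lets them go in only one order, which is different each time and cannot be seen: feel gently which lever is blocked, never force it, and try another. Do not push anything else on the cabinet or the counter about.

Things in the scene. Friction and masses are not known exactly. Their poses are not given: they have to be found in the camera images.
- cabinet: low wooden drawer cabinet fixed to the counter, 240 mm (x) by 370 mm (y) by 100 mm high, aluminium deck. Origin: centre of its underside. Its +x is the way the levers are thrown (away from the robot), +y its left side. Three levers in a row across the deck at y = +85 (left), 0 (middle), -85 mm (right), leaning to -x at the start
- lever_left (a joint): angle of the left lever: 0 = leaning 0.5 rad to the cabinet's -x, 1.0 = home on its rubber stop, leaning 0.5 rad to +x. Takes about 2 to 3 N at the handle all the way and stays where left. If blocked: some free play, then firm at about 0.2 rad, springy by 2 to 3 N per mm there; over 25 N bends the interlock. If free: no rise at 0.3 rad. It unlocks the next lever only beyond about 0.94.
- left_grip (a point): centre of the left lever's handle: black level bar 36 mm long along the cabinet's y, 18 mm thick, on a 10 mm round steel stem. It swings on a 100 mm radius in the plane cabinet y = 85 mm about a level pivot at cabinet x = 0, 90 mm above the cabinet's underside. Looks like the other two
- lever_mid (a joint): angle of the middle lever: 0 = leaning 0.5 rad to the cabinet's -x, 1.0 = home on its rubber stop, leaning 0.5 rad to +x. Takes about 2 to 3 N at the handle all the way and stays where left. If blocked: some free play, then firm at about 0.2 rad, springy by 2 to 3 N per mm there; over 25 N bends the interlock. If free: no rise at 0.3 rad. It unlocks the next lever only beyond about 0.94.
- mid_grip (a point): centre of the middle lever's handle: black level bar 36 mm long along the cabinet's y, 18 mm thick, on a 10 mm round steel stem. It swings on a 100 mm radius in the plane cabinet y = 0 mm about a level pivot at cabinet x = 0, 90 mm above the cabinet's underside. Looks like the other two
- lever_right (a joint): angle of the right lever: 0 = leaning 0.5 rad to the cabinet's -x, 1.0 = home on its rubber stop, leaning 0.5 rad to +x. Takes about 2 to 3 N at the handle all the way and stays where left. If blocked: some free play, then firm at about 0.2 rad, springy by 2 to 3 N per mm there; over 25 N bends the interlock. If free: no rise at 0.3 rad. It unlocks the next lever only beyond about 0.94.
- right_grip (a point): centre of the right lever's handle: black level bar 36 mm long along the cabinet's y, 18 mm thick, on a 10 mm round steel stem. It swings on a 100 mm radius in the plane cabinet y = -85 mm about a level pivot at cabinet x = 0, 90 mm above the cabinet's underside. Looks like the other two
- weight: small brass weight, 22 mm dia, 26 mm high, standing on the cabinet's deck between the left and middle lever. Bystander, to be left alone. Origin: centre of its underside
- tin: flat steel tin, 38 mm dia, 26 mm high, on the deck between the middle and right lever. Bystander, to be left alone. Origin: centre of its underside
- jar: amber glass jar with steel lid, 84 mm dia, 140 mm high, on the counter on the +y side of the cabinet. Bystander, to be left alone. Origin: centre of its underside
- teacup: white mug, 72 mm dia, 70 mm high, on the counter on the -y side of the cabinet. Bystander, to be left alone. Origin: centre of its underside
- scoop: steel scoop with a wooden handle, about 190 mm long, 30 mm high, on the counter on the -y side of the cabinet. Bystander, to be left alone. Origin: centre of its underside
- dish: small blue bowl, 70 mm dia, 35 mm high, on the counter on the +y side of the cabinet. Bystander, to be left alone. Origin: centre of its underside

How it is judged:
By the outcome, as a careful person would: the job done as asked, in the order asked, and still so for the second after the job is handed in, with the robot touching nothing.
It also fails if it takes over 72 s, if anything falls off the work surface, if the arm or the gripper's body presses on something with over 40 N, if the wrist force passes 120 N, or if a joint passes its speed limit or range.

## Working session

There is one attempt and no reset: what is moved stays moved. The work goes in short steps, Python scripts to look and compute and a tool call to move; the robot and the scene stay as the last step left them, time stands still between calls to the robot, and variables do not carry over. Pictures are saved under pics/ and viewed, and the job is handed in when it is done.

Besides the shell and the picture viewer there is one more tool, called after "Call:" by a JSON object that holds its "fn" and its "kwargs", one argument or row to a line. send_rows: Moves the arm, as the interface text tells. Its arguments: {"type":"object","properties":{"commands":{"type":"array"}},"required":["commands"]}

```bash
mkdir -p pics; python3 - <<'E'
from station import observe, vision, ctrl
import cv2,numpy as np
s=observe()
for k,v in s.items(): print(k,np.round(v,4))
for n in("scene","top"):
    d=vision.read_camera(n); cv2.imwrite(f"pics/{n}0.png",cv2.cvtColor(d["pixels"],cv2.COLOR_RGB2BGR))
    print(n,{k:np.round(v,4).tolist() for k,v in d.items() if k!="pixels"})
E
```

```text
time 0.0
q [ 1.1662  0.1165  1.4423  0.      1.584  -0.0378]
dq [-0.0004  0.0007  0.0004  0.0023  0.0012  0.0008]
joint_efforts [ 1.10000e-03 -7.31950e+01 -6.32524e+01  2.00000e-04  5.70000e-03
 -0.00000e+00]
tcp_pos [0.242  0.6299 0.2305]
orientation [-1.000e-04  1.824e-01  9.832e-01 -6.000e-04]
ft_force [-0.2821 -0.5492  0.2464]
wrist_torque [ 0.0099 -0.0063 -0.0432]
finger_gap 0.0849
scene {'K': [[440.2966, 0.0, 275.6845], [0.0, 440.2966, 209.1067], [0.0, 0.0, 1.0]], 'origin': [1.0544, -0.1477, 0.9791], 'rotation': [0.777, 0.2103, 0.1548, 0.5728]}
top {'K': [[388.7177, 0.0, 286.0979], [0.0, 388.7177, 207.3389], [0.0, 0.0, 1.0]], 'origin': [0.4165, 0.0143, 0.9561], 'rotation': [-0.6994, -0.0693, 0.0586, 0.7089]}
```

View pics/scene0.png

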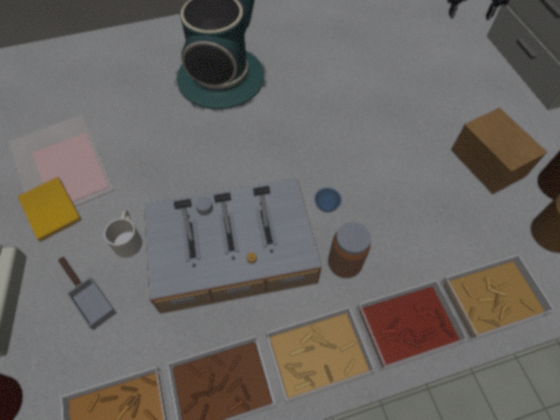

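View pics/top0.png

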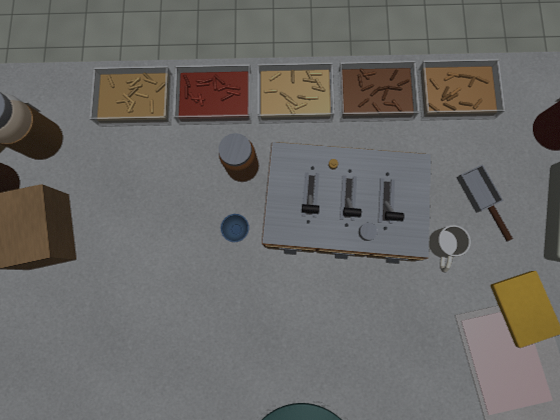

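```bash
cat > h.py <<'E'
import numpy as np,cv2
from scipy.spatial.transform import Rotation as R
from station import observe, vision, ctrl
def cam(n):
    d=vision.read_camera(n); q=np.array(d["rotation"]); d["R"]=R.from_quat(np.r_[q[1:],q[0]]).as_matrix() if q.size==4 else q
    return d
def ray(d,uv):
    p=np.linalg.solve(d["K"],np.r_[uv,1.]); v=d["R"]@np.array([p[0],-p[1],-p[2]]); return np.array(d["origin"]),v/np.linalg.norm(v)
def onz(d,uv,z):
    o,v=ray(d,uv); return o+v*(z-o[2])/v[2]
def proj(d,P):
    c=d["R"].T@(np.array(P)-d["origin"]); p=d["K"]@np.array([c[0],-c[1],-c[2]]); return p[:2]/p[2]
def tri(a,ua,b,ub):
    o1,v1=ray(a,ua);o2,v2=ray(b,ub)
    t=np.linalg.lstsq(np.c_[v1,-v2],o2-o1,rcond=None)[0]
    p,q=o1+t[0]*v1,o2+t[1]*v2
    return (p+q)/2,np.linalg.norm(p-q)
E
python3 - <<'E'
from h import *
S,T=cam("scene"),cam("top")
for n,d,(x0,y0,x1,y1) in(("scene",S,(135,170,335,320)),("top",T,(255,130,455,270))):
    im=cv2.cvtColor(d["pixels"],cv2.COLOR_RGB2BGR)
    cv2.imwrite(f"pics/{n}1.png",cv2.resize(im[y0:y1,x0:x1],None,fx=4,fy=4,interpolation=cv2.INTER_CUBIC))
    m=(im.max(2)<45).astype(np.uint8); m[:y0]=0;m[y1:]=0;m[:,:x0]=0;m[:,x1:]=0
    nl,l,st,c=cv2.connectedComponentsWithStats(m)
    for i in range(1,nl):
        if st[i,4]>15: print(n,st[i],c[i].round(1))
E
```

```text
top [255 155   3  19  36] [255.8 164.8]
top [302 202  17  12 131] [309.8 208.6]
top [343 207  18  10 136] [351.3 212. ]
top [384 211  20  10 153] [393.2 215.7]
top [316 249  16   5  22] [322.5 251.2]
top [369 254  16   4  21] [375.5 256. ]
```

View pics/scene1.png

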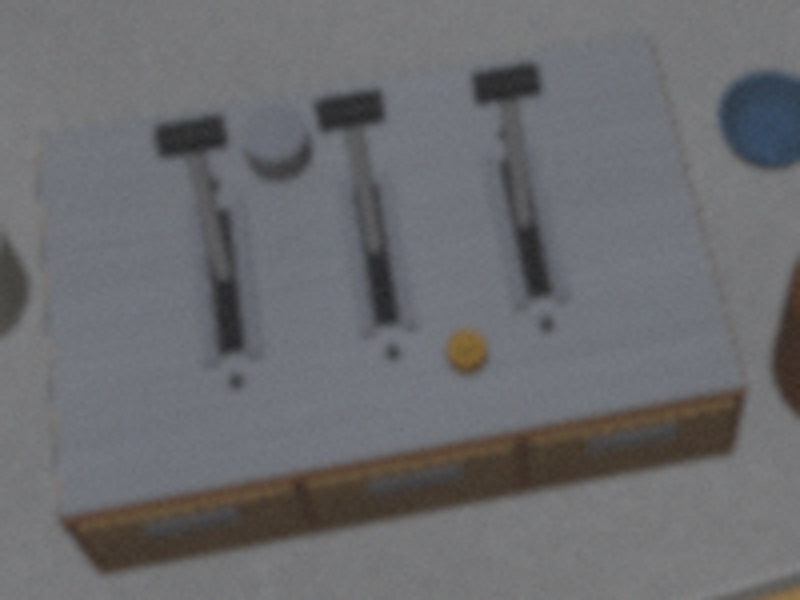

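View pics/top1.png

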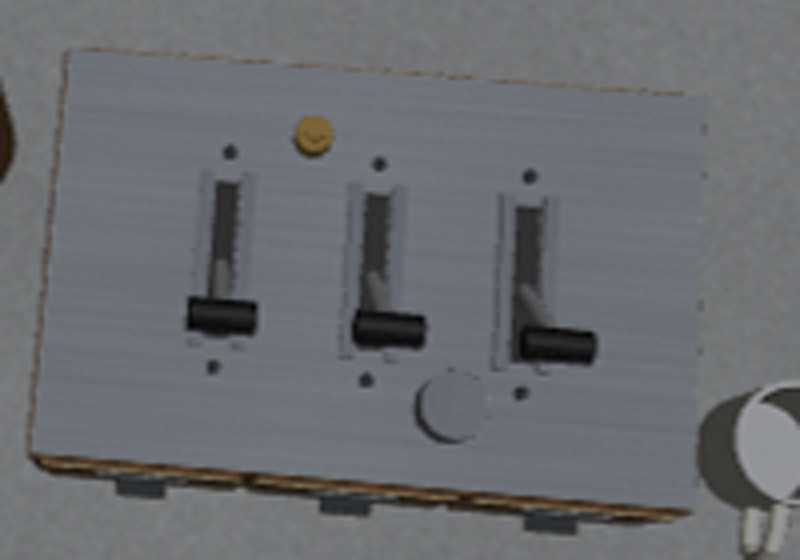

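```bash
python3 - <<'E'
from h import *
S,T=cam("scene"),cam("top")
t=lambda u,v:np.array([255+(u+.5)/4-.5,130+(v+.5)/4-.5])
s=lambda u,v:np.array([135+(u+.5)/4-.5,170+(v+.5)/4-.5])
print("corners");C=np.array([onz(T,t(*p),.1) for p in((67,48),(708,95),(692,513),(30,455))]);print(C.round(4),C.mean(0))
print([np.linalg.norm(C[i]-C[(i+1)%4]).round(4) for i in range(4)])
C2=np.array([onz(S,s(*p),.1) for p in((744,388),(64,518),(44,133),(652,36))]);print(C2.round(4),C2.mean(0))
A=np.array([onz(T,t(*p),.101) for p in((230,152),(379,163),(530,176))]);B=np.array([onz(T,t(*p),.101) for p in((213,367),(366,380),(521,393))])
print("screw mid",((A+B)/2).round(4)); print("yaw from x",[np.degrees(np.arctan2(*(a-b)[[1,0]])) for a,b in zip(A,B)])
for m in(A,B,C[[0,1]],C[[3,2]],C2[[0,1]],C2[[3,2]]):
    d=m[0]-m[-1]; print("yaw y",np.degrees(np.arctan2(-d[0],d[1])))
AS=np.array([onz(S,s(*p),.101) for p in((546,323),(391,351),(236,380))]); print("scene far screws",AS.round(4),"top",A.round(4))
for a,b in(((507,83),(222,316)),((350,108),(389,329)),((191,135),(558,346))): print("grip",*[np.round(x,4) for x in tri(S,s(*a),T,t(*b))])
print("tin",onz(T,t(450,405),.126),"weight",onz(T,t(314,134),.126))
print("tin",onz(S,s(277,132),.126),"weight",onz(S,s(467,345),.126))
E
```

```text
corners
[[ 0.7284  0.0585  0.1   ]
 [ 0.6936 -0.3075  0.1   ]
 [ 0.4571 -0.2801  0.1   ]
 [ 0.4935  0.0801  0.1   ]] [ 0.59313332 -0.11224726  0.1       ]
[np.float64(0.3676), np.float64(0.2382), np.float64(0.362), np.float64(0.2359)]
[[ 0.7295  0.0544  0.1   ]
 [ 0.6935 -0.3059  0.1   ]
 [ 0.4586 -0.2801  0.1   ]
 [ 0.4987  0.0802  0.1   ]] [ 0.59506493 -0.1128267   0.1       ]
screw mid [[ 0.6025 -0.0279  0.101 ]
 [ 0.5943 -0.1122  0.101 ]
 [ 0.5856 -0.1972  0.101 ]]
yaw from x [np.float64(-5.740692132499389), np.float64(-5.666515233148835), np.float64(-5.643354042821413)]
yaw y -5.7082055177000806
yaw y -5.708488318097342
yaw y -5.4212735316255865
yaw y -5.769729822780076
yaw y -5.696852968336192
yaw y -6.348787062297347
scene far screws [[ 0.6618 -0.0361  0.101 ]
 [ 0.6529 -0.1213  0.101 ]
 [ 0.6447 -0.2051  0.101 ]] top [[ 0.6642 -0.0341  0.101 ]
 [ 0.6564 -0.1184  0.101 ]
 [ 0.6473 -0.2033  0.101 ]]
grip [ 0.5552 -0.0242  0.1799] 0.0015
grip [ 0.5469 -0.1085  0.1816] 0.0023
grip [ 0.5373 -0.193   0.1799] 0.0019
tin [ 0.51482085 -0.14685772  0.126     ] weight [ 0.66652636 -0.07933498  0.126     ]
tin [ 0.51450466 -0.15015998  0.126     ] weight [ 0.67286029 -0.08286688  0.126     ]
```

```bash
cat >> h.py <<'E'
YAW=np.radians(-5.7); C0=np.array([.594,-.1125,0])
RC=R.from_euler('z',YAW).as_matrix()
RT=RC@np.diag([-1.,1,-1])
def state():
    s=observe(); q=np.array(s["orientation"]); Rt=R.from_quat(np.r_[q[1:],q[0]]).as_matrix(); return s,Rt
def show(targets=()):
    s,Rt=state(); p=np.array(s["tcp_pos"])
    print("t",s["time"],"cab mm",(RC.T@(p-C0)*1e3).round(1),"F cab",(RC.T@s["ft_force"]).round(2),"gap",round(s["finger_gap"],4),"q",np.round(s["q"],2))
    for t in targets: print(t,"-> shift",(Rt.T@(C0+RC@(np.array(t)/1e3)-p)*1e3).round(1),"turn",R.from_matrix(Rt.T@RT).as_rotvec().round(4))
E
python3 -c "
from h import *
show([(-100,85,300),(-100,85,164)])"
```

```text
t 0.3 cab mm [-424.   703.9  231.1] F cab [ 0.8   0.32 -1.24] gap 0.0856 q [ 1.17  0.12  1.44  0.    1.58 -0.04]
(-100, 85, 300) -> shift [-475.9 -511.4  -68.8] turn [-4.000e-04 -1.000e-04 -2.673e-01]
(-100, 85, 164) -> shift [-475.9 -511.3   67.2] turn [-4.000e-04 -1.000e-04 -2.673e-01]
```

Call:
{"fn": "send_rows", "kwargs": {
  "commands": [
    [0, 0, -69, 0, 0, 0, 0],
    [0, 0, -69, 0, 0, 0, 0],
    [-476, -511, -69, 0, 0, -0.267, 0],
    [-476, -511, -69, 0, 0, -0.267, 0],
    [-476, -511, -69, 0, 0, -0.267, 0],
    [-476, -511, -69, 0, 0, -0.267, 0],
    [-476, -511, -69, 0, 0, -0.267, 0],
    [-476, -511, -69, 0, 0, -0.267, 0],
    [-476, -511, -69, 0, 0, -0.267, 0],
    [-476, -511, -69, 0, 0, -0.267, 0],
    [-476, -511, -69, 0, 0, -0.267, 0],
    [-476, -511, -69, 0, 0, -0.267, 0],
    [-476, -511, -69, 0, 0, -0.267, 0],
    [-476, -511, -69, 0, 0, -0.267, 0],
    [-476, -511, -69, 0, 0, -0.267, 0],
    [-476, -511, -69, 0, 0, -0.267, 0],
    [-476, -511, -69, 0, 0, -0.267, 0]
  ]
}}

```text
time: 2.42
tcp_pos: [0.5029, -0.0165, 0.3005]
orientation: [0.0, 0.049, 0.999, 0.0]
ft_force: [1.1, 0.1, 0.4]
finger_gap: -0.0003
```

```bash
python3 -c "
from h import *
show([(-100,85,164)])
d=cam('scene');cv2.imwrite('pics/s2.png',cv2.cvtColor(d['pixels'],cv2.COLOR_RGB2BGR))"
```

```text
t 2.425 cab mm [-100.2   86.5  300.5] F cab [1.09 0.19 0.4 ] gap -0.0003 q [-0.08 -0.27  1.7   0.    1.72 -1.56]
(-100, 85, 164) -> shift [-1.000e-01 -1.500e+00  1.365e+02] turn [0.0001 0.0004 0.0014]
```

View pics/s2.png

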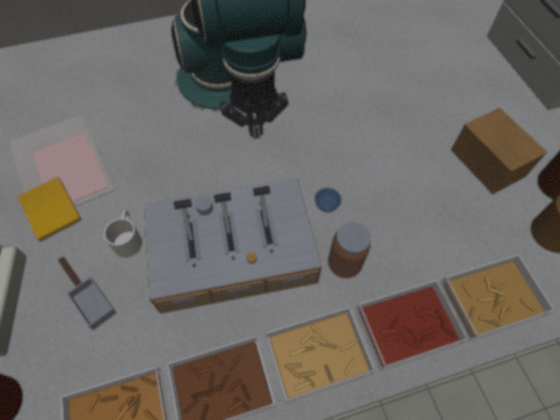

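Call:
{"fn": "send_rows", "kwargs": {
  "commands": [
    [0, -1.5, 60, 0, 0, 0, 0],
    [0, -1.5, 110, 0, 0, 0, 0],
    [0, -1.5, 133, 0, 0, 0, 0],
    [0, -1.5, 133, 0, 0, 0, 0],
    [-15, -1.5, 133, 0, 0, 0, 0],
    [-25, -1.5, 133, 0, 0, 0, 0],
    [-25, -1.5, 133, 0, 0, 0, 0],
    [-25, -1.5, 133, 0, 0, 0, 0]
  ]
}}

```text
time: 3.48
tcp_pos: [0.528, -0.0216, 0.1675]
orientation: [0.0, 0.05, 0.999, 0.0]
ft_force: [0.5, 0.0, 0.8]
finger_gap: -0.0002
```

```bash
python3 -c "
from h import *
show()
d=cam('scene');cv2.imwrite('pics/s3.png',cv2.resize(cv2.cvtColor(d['pixels'],cv2.COLOR_RGB2BGR)[120:320,130:380],None,fx=3,fy=3))"
```

```text
t 3.475 cab mm [-74.7  83.9 167.5] F cab [0.51 0.07 0.83] gap -0.0002 q [-0.09 -0.18  1.84  0.    1.49 -1.56]
```

View pics/s3.png

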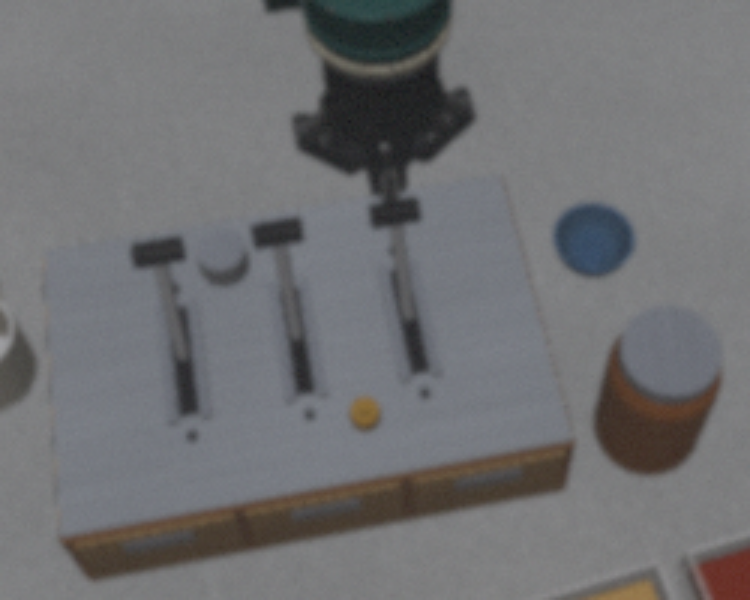

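The shut fingers stand just short of the left handle (crop ~(392,190) against the bar at (395,212)), lined up with it. Feeling forward.

Call:
{"fn": "send_rows", "kwargs": {
  "commands": [
    [-4, 0, 0, 0, 0, 0, 0],
    [-8, 0, 0, 0, 0, 0, 0],
    [-12, 0, 0, 0, 0, 0, 0],
    [-15, 0, 0, 0, 0, 0, 0]
  ]
}}

```text
time: 4.03
tcp_pos: [0.5429, -0.0231, 0.1675]
orientation: [-0.0, 0.05, 0.999, 0.0]
ft_force: [-5.5, 0.5, 3.3]
finger_gap: -0.0002
```

```bash
python3 -c "
from h import *
show()"
```

```text
t 4.025 cab mm [-59.7  83.9 167.5] F cab [-5.54 -0.09  3.28] gap -0.0002 q [-0.09 -0.15  1.81  0.    1.48 -1.56]
```

Call:
{"fn": "send_rows", "kwargs": {
  "commands": [
    [0, 0, 0, 0, 0, 0, 0],
    [0, 0, 0, 0, 0, 0, 0]
  ]
}}

```text
time: 4.28
tcp_pos: [0.5429, -0.0231, 0.1672]
orientation: [0.0, 0.05, 0.999, -0.0]
ft_force: [0.0, -0.7, -0.1]
finger_gap: 0.0004
```

```bash
python3 -c "
from h import *
show()"
```

```text
t 4.275 cab mm [-59.7  83.9 167.2] F cab [ 0.11 -0.64 -0.13] gap 0.0004 q [-0.09 -0.15  1.81 -0.    1.48 -1.56]
```

Call:
{"fn": "send_rows", "kwargs": {
  "commands": [
    [-3, 0, 0, 0, 0, 0, 0],
    [-6, 0, 0, 0, 0, 0, 0],
    [-9, 0, 0, 0, 0, 0, 0],
    [-12, 0, 0, 0, 0, 0, 0]
  ]
}}

```text
time: 4.78
tcp_pos: [0.5543, -0.0242, 0.1676]
orientation: [-0.001, 0.05, 0.999, 0.0]
ft_force: [-20.8, 1.9, 16.4]
finger_gap: -0.0002
```

Call:
{"fn": "send_rows", "kwargs": {
  "commands": [
    [0, 0, 0, 0, 0, 0, 0]
  ]
}}

```text
time: 4.9
tcp_pos: [0.5543, -0.0242, 0.1677]
orientation: [-0.001, 0.05, 0.999, 0.0]
ft_force: [-14.5, 0.3, 10.5]
finger_gap: 0.0005
```

```bash
python3 -c "
from h import *
show()
d=cam('top');cv2.imwrite('pics/t4.png',cv2.resize(cv2.cvtColor(d['pixels'],cv2.COLOR_RGB2BGR)[130:270,255:455],None,fx=3,fy=3))"
```

```text
t 4.9 cab mm [-48.2  83.9 167.7] F cab [-14.5   -1.13  10.47] gap 0.0005 q [-0.09 -0.12  1.78 -0.    1.48 -1.56]
```

View pics/t4.png

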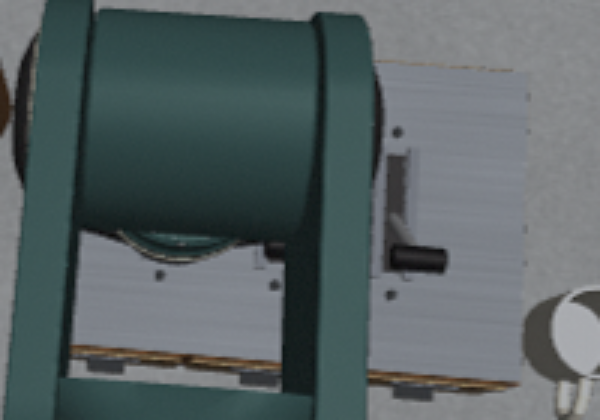

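The left lever is firm: 14 N held at rest, about 15 N tangential at peak, so it is blocked. I'll back off and try the middle one.

Call:
{"fn": "send_rows", "kwargs": {
  "commands": [
    [10, 0, 0, 0, 0, 0, 0],
    [40, 0, 0, 0, 0, 0, 0],
    [40, 0, 0, 0, 0, 0, 0],
    [40, -45, 0, 0, 0, 0, 0],
    [40, -84, 0, 0, 0, 0, 0],
    [40, -84, 0, 0, 0, 0, 0],
    [30, -84, 0, 0, 0, 0, 0],
    [23, -84, 0, 0, 0, 0, 0],
    [23, -84, 0, 0, 0, 0, 0]
  ]
}}

```text
time: 6.08
tcp_pos: [0.5242, -0.105, 0.167]
orientation: [-0.0, 0.049, 0.999, 0.0]
ft_force: [-0.1, -0.8, -0.2]
finger_gap: 0.0003
```

```bash
python3 -c "
from h import *
show()"
```

```text
t 6.075 cab mm [-70.2   0.6 167. ] F cab [ 0.02 -0.84 -0.2 ] gap 0.0003 q [-0.25 -0.17  1.82  0.    1.49 -1.72]
```

Call:
{"fn": "send_rows", "kwargs": {
  "commands": [
    [-3, 0, 0, 0, 0, 0, 0],
    [-6, 0, 0, 0, 0, 0, 0],
    [-9, 0, 0, 0, 0, 0, 0],
    [-12, 0, 0, 0, 0, 0, 0],
    [-15, 0, 0, 0, 0, 0, 0],
    [-15, 0, 0, 0, 0, 0, 0]
  ]
}}

```text
time: 6.82
tcp_pos: [0.5386, -0.1071, 0.1673]
orientation: [0.0, 0.05, 0.999, -0.0]
ft_force: [0.3, -0.3, 0.5]
finger_gap: 0.0001
```

Call:
{"fn": "send_rows", "kwargs": {
  "commands": [
    [-2, 0, 0, 0, 0, 0, 0],
    [-4, 0, 0, 0, 0, 0, 0],
    [-4, 0, 0, 0, 0, 0, 0]
  ]
}}

```text
time: 7.2
tcp_pos: [0.5426, -0.1075, 0.1673]
orientation: [0.0, 0.05, 0.999, 0.0]
ft_force: [-0.8, 0.6, 1.3]
finger_gap: -0.0001
```

Call:
{"fn": "send_rows", "kwargs": {
  "commands": [
    [-2, 0, 0, 0, 0, 0, 0],
    [-3.5, 0, 0, 0, 0, 0, 0],
    [-3.5, 0, 0, 0, 0, 0, 0]
  ]
}}

```text
time: 7.58
tcp_pos: [0.5454, -0.1078, 0.1678]
orientation: [-0.001, 0.05, 0.999, 0.0]
ft_force: [-12.8, 2.3, 9.2]
finger_gap: 0.0002
```

The middle lever is blocked as well: 13 N at rest over the last 3 mm. Now the right one.

Call:
{"fn": "send_rows", "kwargs": {
  "commands": [
    [10, 0, 0, 0, 0, 0, 0],
    [40, 0, 0, 0, 0, 0, 0],
    [40, 0, 0, 0, 0, 0, 0],
    [40, -45, 0, 0, 0, 0, 0],
    [40, -86, 0, 0, 0, 0, 0],
    [40, -86, 0, 0, 0, 0, 0],
    [30, -86, 0, 0, 0, 0, 0],
    [22, -86, 0, 0, 0, 0, 0],
    [22, -86, 0, 0, 0, 0, 0]
  ]
}}

```text
time: 8.7
tcp_pos: [0.5162, -0.1905, 0.1671]
orientation: [-0.0, 0.049, 0.999, 0.0]
ft_force: [0.6, 0.2, -0.3]
finger_gap: -0.0003
```

```bash
python3 -c "
from h import *
show()"
```

```text
t 8.7 cab mm [-69.7 -85.4 167.1] F cab [ 0.57  0.27 -0.26] gap -0.0003 q [-0.4  -0.13  1.79  0.    1.48 -1.87]
```

Call:
{"fn": "send_rows", "kwargs": {
  "commands": [
    [-4, 0, 0, 0, 0, 0, 0],
    [-8, 0, 0, 0, 0, 0, 0],
    [-12, 0, 0, 0, 0, 0, 0],
    [-16, 0, 0, 0, 0, 0, 0],
    [-19, 0, 0, 0, 0, 0, 0],
    [-19, 0, 0, 0, 0, 0, 0]
  ]
}}

```text
time: 9.45
tcp_pos: [0.5344, -0.1931, 0.1675]
orientation: [-0.0, 0.05, 0.999, -0.0]
ft_force: [-2.3, 0.5, 1.4]
finger_gap: 0.0002
```

Call:
{"fn": "send_rows", "kwargs": {
  "commands": [
    [-2, 0, 0, 0, 0, 0, 0],
    [-3.5, 0, 0, 0, 0, 0, 0],
    [-3.5, 0, 0, 0, 0, 0, 0]
  ]
}}

```text
time: 9.82
tcp_pos: [0.5378, -0.1934, 0.1675]
orientation: [-0.0, 0.05, 0.999, -0.0]
ft_force: [-3.4, -0.8, 2.0]
finger_gap: -0.0002
```

```bash
python3 -c "
from h import *
show()"
```

```text
t 9.825 cab mm [-47.9 -86.1 167.5] F cab [-3.33 -1.12  2.03] gap -0.0002 q [-0.39 -0.09  1.75 -0.    1.48 -1.86]
```

The right lever passes the firm point at only 3 N. Continuing slightly before driving it home.

Call:
{"fn": "send_rows", "kwargs": {
  "commands": [
    [-3, 0, 0, 0, 0, 0, 0],
    [-6, 0, -1, 0, 0, 0, 0],
    [-8, 0, -2, 0, 0, 0, 0],
    [-8, 0, -2, 0, 0, 0, 0]
  ]
}}

```text
time: 10.32
tcp_pos: [0.5459, -0.1942, 0.1691]
orientation: [0.0, 0.05, 0.999, 0.0]
ft_force: [-0.9, -1.8, -0.4]
finger_gap: 0.0002
```

Call:
{"fn": "send_rows", "kwargs": {
  "commands": [
    [-5, 0, -1, 0, 0, 0, 0],
    [-10, 0, -2, 0, 0, 0, 0],
    [-15, 0, -3, 0, 0, 0, 0],
    [-20, 0, -3, 0, 0, 0, 0],
    [-20, 0, -3, 0, 0, 0, 0]
  ]
}}

```text
time: 10.95
tcp_pos: [0.5663, -0.1963, 0.1724]
orientation: [0.0, 0.05, 0.999, -0.0]
ft_force: [-0.4, 0.6, 0.1]
finger_gap: -0.0001
```

```bash
python3 -c "
from h import *
show()"
```

```text
t 10.95 cab mm [-19.3 -86.1 172.4] F cab [-0.46  0.52  0.14] gap -0.0001 q [-0.38 -0.03  1.68  0.    1.48 -1.85]
```

Call:
{"fn": "send_rows", "kwargs": {
  "commands": [
    [-5, 0, 0, 0, 0, 0, 0],
    [-10, 0, 0, 0, 0, 0, 0],
    [-15, 0, 0, 0, 0, 0, 0],
    [-20, 0, 0, 0, 0, 0, 0],
    [-25, 0, 0, 0, 0, 0, 0],
    [-30, 0, 0, 0, 0, 0, 0],
    [-34, 0, 0, 0, 0, 0, 0],
    [-38, 0, 0, 0, 0, 0, 0],
    [-38, 0, 0, 0, 0, 0, 0]
  ]
}}

```text
time: 12.08
tcp_pos: [0.6039, -0.2001, 0.1724]
orientation: [0.0, 0.05, 0.999, -0.0]
ft_force: [-0.8, 0.1, -0.6]
finger_gap: 0.0003
```

Call:
{"fn": "send_rows", "kwargs": {
  "commands": [
    [-2, 0, 0, 0, 0, 0, 0],
    [-4, 0, 0, 0, 0, 0, 0],
    [-4, 0, 0, 0, 0, 0, 0]
  ]
}}

```text
time: 12.45
tcp_pos: [0.6076, -0.2005, 0.1724]
orientation: [0.0, 0.05, 0.999, -0.0]
ft_force: [-1.7, 1.5, -1.7]
finger_gap: -0.0003
```

```bash
python3 -c "
from h import *
show()"
```

```text
t 12.45 cab mm [ 22.3 -86.2 172.4] F cab [-1.84  1.31 -1.67] gap -0.0003 q [-0.36  0.06  1.6   0.    1.48 -1.83]
```

Call:
{"fn": "send_rows", "kwargs": {
  "commands": [
    [-2, 0, 0, 0, 0, 0, 0],
    [-2, 0, 0, 0, 0, 0, 0]
  ]
}}

```text
time: 12.7
tcp_pos: [0.6096, -0.2006, 0.1723]
orientation: [0.0, 0.05, 0.999, -0.0]
ft_force: [-3.1, 0.2, -2.0]
finger_gap: 0.0002
```

Call:
{"fn": "send_rows", "kwargs": {
  "commands": [
    [-1.5, 0, 0, 0, 0, 0, 0],
    [-1.5, 0, 0, 0, 0, 0, 0]
  ]
}}

```text
time: 12.95
tcp_pos: [0.6111, -0.2008, 0.1723]
orientation: [0.0, 0.05, 0.999, -0.0]
ft_force: [-3.5, -0.5, -2.3]
finger_gap: -0.0002
```

Call:
{"fn": "send_rows", "kwargs": {
  "commands": [
    [-1, 0, 0, 0, 0, 0, 0],
    [-1, 0, 0, 0, 0, 0, 0]
  ]
}}

```text
time: 13.2
tcp_pos: [0.612, -0.2009, 0.1723]
orientation: [0.0, 0.05, 0.999, -0.0]
ft_force: [-3.4, 0.9, -2.7]
finger_gap: 0.0
```

Call:
{"fn": "send_rows", "kwargs": {
  "commands": [
    [-1.5, 0, 0, 0, 0, 0, 0],
    [-1.5, 0, 0, 0, 0, 0, 0]
  ]
}}

```text
time: 13.45
tcp_pos: [0.6131, -0.201, 0.172]
orientation: [-0.001, 0.05, 0.999, 0.0]
ft_force: [-7.3, 1.7, -3.1]
finger_gap: -0.0003
```

Call:
{"fn": "send_rows", "kwargs": {
  "commands": [
    [-1.5, 0, 0, 0, 0, 0, 0],
    [-1.5, 0, 0, 0, 0, 0, 0]
  ]
}}

```text
time: 13.7
tcp_pos: [0.6139, -0.2011, 0.1717]
orientation: [-0.002, 0.05, 0.999, 0.0]
ft_force: [-13.0, 2.1, -1.9]
finger_gap: -0.0002
```

```bash
python3 -c "
from h import *
show()
d=cam('scene');cv2.imwrite('pics/s5.png',cv2.resize(cv2.cvtColor(d['pixels'],cv2.COLOR_RGB2BGR)[120:320,130:380],None,fx=3,fy=3))"
```

```text
t 13.7 cab mm [ 28.6 -86.2 171.7] F cab [-13.13   0.77  -1.91] gap -0.0002 q [-0.36  0.08  1.58 -0.    1.49 -1.83]
```

View pics/s5.png

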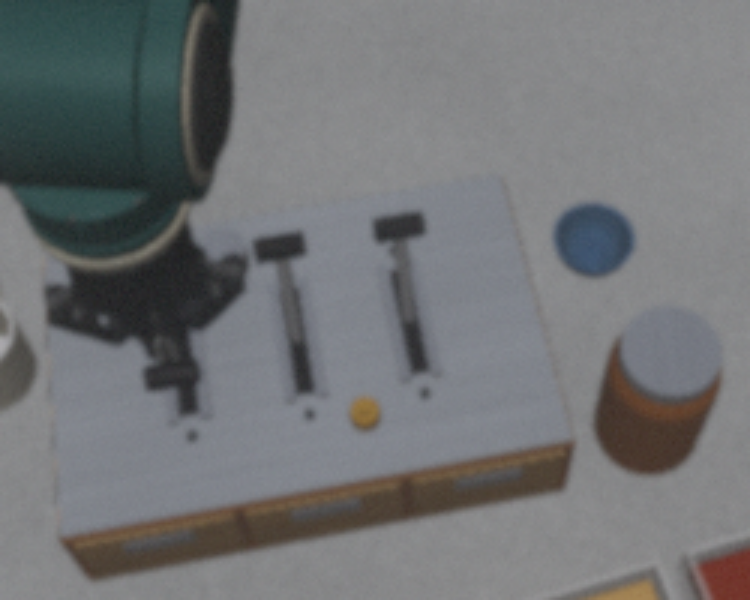

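The right lever met its stop, with force rising to 13 N at the far end. Backing off, then trying the middle lever again.

Call:
{"fn": "send_rows", "kwargs": {
  "commands": [
    [20, 0, 0, 0, 0, 0, 0],
    [65, 0, 0, 0, 0, 0, 0],
    [112, 0, 0, 0, 0, 0, 0],
    [112, 0, 0, 0, 0, 0, 0],
    [112, 0, 4, 0, 0, 0, 0],
    [112, 45, 4, 0, 0, 0, 0],
    [112, 86, 4, 0, 0, 0, 0],
    [112, 86, 4, 0, 0, 0, 0],
    [95, 86, 4, 0, 0, 0, 0],
    [95, 86, 4, 0, 0, 0, 0]
  ]
}}

```text
time: 15.0
tcp_pos: [0.5299, -0.1066, 0.1678]
orientation: [-0.0, 0.05, 0.999, -0.0]
ft_force: [-0.5, 0.5, 0.5]
finger_gap: -0.0
```

```bash
python3 -c "
from h import *
show()
d=cam('scene');cv2.imwrite('pics/s6.png',cv2.resize(cv2.cvtColor(d['pixels'],cv2.COLOR_RGB2BGR)[120:320,130:380],None,fx=3,fy=3))
a=C0+RC@np.array([.0479,-.085,.1778]);u=proj(d,a);print('expected home px in crop',(u-[130,120])*3+1)"
```

```text
t 15.0 cab mm [-64.3  -0.5 167.8] F cab [-0.55  0.41  0.52] gap -0.0 q [-0.25 -0.15  1.81 -0.    1.49 -1.72]
expected home px in crop [174.81309731 373.12531633]
```

View pics/s6.png

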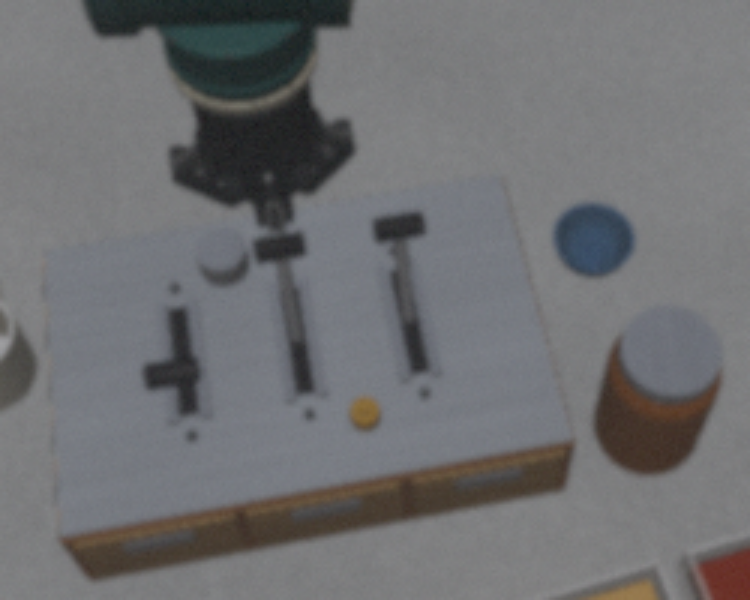

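The right handle rests at crop (172,375), against (175,373) computed for home. The tin and weight look unmoved. Middle again:

Call:
{"fn": "send_rows", "kwargs": {
  "commands": [
    [-4, 0, 0, 0, 0, 0, 0],
    [-8, 0, 0, 0, 0, 0, 0],
    [-12, 0, 0, 0, 0, 0, 0],
    [-13, 0, 0, 0, 0, 0, 0]
  ]
}}

```text
time: 15.55
tcp_pos: [0.5421, -0.1075, 0.1683]
orientation: [-0.0, 0.05, 0.999, -0.0]
ft_force: [0.1, 0.4, 0.5]
finger_gap: 0.0001
```

Call:
{"fn": "send_rows", "kwargs": {
  "commands": [
    [-2, 0, 0, 0, 0, 0, 0],
    [-3, 0, 0, 0, 0, 0, 0],
    [-3, 0, 0, 0, 0, 0, 0]
  ]
}}

```text
time: 15.92
tcp_pos: [0.5444, -0.1077, 0.1686]
orientation: [-0.001, 0.05, 0.999, 0.0]
ft_force: [-8.0, 0.8, 5.4]
finger_gap: 0.0001
```

```bash
python3 -c "
from h import *
show()"
```

```text
t 15.925 cab mm [-4.980e+01 -1.000e-01  1.686e+02] F cab [-8.01  0.05  5.39] gap 0.0001 q [-0.24 -0.12  1.78 -0.    1.48 -1.71]
```

The middle lever is still firm at the same place, with 8 N at rest. Stopping there and trying the left.

Call:
{"fn": "send_rows", "kwargs": {
  "commands": [
    [10, 0, 0, 0, 0, 0, 0],
    [40, 0, 0, 0, 0, 0, 0],
    [40, 0, 0, 0, 0, 0, 0],
    [40, 45, 0, 0, 0, 0, 0],
    [40, 85, 0, 0, 0, 0, 0],
    [40, 85, 0, 0, 0, 0, 0],
    [20, 85, 0, 0, 0, 0, 0],
    [10, 85, 0, 0, 0, 0, 0],
    [6, 85, 0, 0, 0, 0, 0],
    [3, 85, 0, 0, 0, 0, 0],
    [3, 85, 0, 0, 0, 0, 0]
  ]
}}

```text
time: 17.3
tcp_pos: [0.5503, -0.023, 0.1683]
orientation: [-0.0, 0.05, 0.999, -0.0]
ft_force: [-0.2, -0.3, -0.3]
finger_gap: 0.0
```

```bash
python3 -c "
from h import *
show()"
```

```text
t 17.3 cab mm [-52.4  84.7 168.3] F cab [-0.15 -0.32 -0.32] gap 0.0 q [-0.09 -0.13  1.79 -0.    1.48 -1.56]
```

Call:
{"fn": "send_rows", "kwargs": {
  "commands": [
    [-1.5, 0, 0, 0, 0, 0, 0],
    [-3, 0, 0, 0, 0, 0, 0],
    [-3, 0, 0, 0, 0, 0, 0]
  ]
}}

```text
time: 17.68
tcp_pos: [0.5532, -0.0231, 0.1686]
orientation: [-0.0, 0.05, 0.999, -0.0]
ft_force: [-3.6, 0.5, 3.4]
finger_gap: 0.0001
```

```bash
python3 -c "
from h import *
show()"
```

```text
t 17.675 cab mm [-49.5  84.9 168.6] F cab [-3.63  0.14  3.4 ] gap 0.0001 q [-0.09 -0.13  1.78 -0.    1.48 -1.56]
```

Call:
{"fn": "send_rows", "kwargs": {
  "commands": [
    [-1.5, 0, 0, 0, 0, 0, 0],
    [-1.5, 0, 0, 0, 0, 0, 0]
  ]
}}

```text
time: 17.92
tcp_pos: [0.5548, -0.0233, 0.1684]
orientation: [-0.0, 0.05, 0.999, 0.0]
ft_force: [-4.2, 0.6, 3.1]
finger_gap: -0.0
```

Call:
{"fn": "send_rows", "kwargs": {
  "commands": [
    [-1.5, 0, 0, 0, 0, 0, 0],
    [-1.5, 0, 0, 0, 0, 0, 0]
  ]
}}

```text
time: 18.18
tcp_pos: [0.5563, -0.0234, 0.1683]
orientation: [0.0, 0.05, 0.999, 0.0]
ft_force: [-3.7, 1.0, 2.6]
finger_gap: -0.0002
```

The force stays flat at 4 N past the earlier firm point, so the left lever is free.

Call:
{"fn": "send_rows", "kwargs": {
  "commands": [
    [-3, 0, 0, 0, 0, 0, 0],
    [-6, 0, -1, 0, 0, 0, 0],
    [-8, 0, -2, 0, 0, 0, 0],
    [-8, 0, -2, 0, 0, 0, 0]
  ]
}}

```text
time: 18.68
tcp_pos: [0.5644, -0.0243, 0.17]
orientation: [-0.0, 0.05, 0.999, 0.0]
ft_force: [-0.7, -0.3, -0.2]
finger_gap: 0.0002
```

Call:
{"fn": "send_rows", "kwargs": {
  "commands": [
    [-5, 0, -1, 0, 0, 0, 0],
    [-10, 0, -2, 0, 0, 0, 0],
    [-15, 0, -3, 0, 0, 0, 0],
    [-20, 0, -3, 0, 0, 0, 0],
    [-20, 0, -3, 0, 0, 0, 0]
  ]
}}

```text
time: 19.3
tcp_pos: [0.5848, -0.0263, 0.1735]
orientation: [0.0, 0.05, 0.999, -0.0]
ft_force: [0.1, -0.6, -0.0]
finger_gap: -0.0002
```

```bash
python3 -c "
from h import *
show()"
```

```text
t 19.3 cab mm [-17.7  84.8 173.5] F cab [ 0.11 -0.55 -0.01] gap -0.0002 q [-0.09 -0.06  1.71 -0.    1.49 -1.56]
```

Call:
{"fn": "send_rows", "kwargs": {
  "commands": [
    [-5, 0, 0, 0, 0, 0, 0],
    [-10, 0, 0, 0, 0, 0, 0],
    [-15, 0, 0, 0, 0, 0, 0],
    [-20, 0, 0, 0, 0, 0, 0],
    [-25, 0, 0, 0, 0, 0, 0],
    [-30, 0, 0, 0, 0, 0, 0],
    [-35, 0, 0, 0, 0, 0, 0],
    [-39, 0, 0, 0, 0, 0, 0],
    [-42, 0, 0, 0, 0, 0, 0],
    [-42, 0, 0, 0, 0, 0, 0]
  ]
}}

```text
time: 20.55
tcp_pos: [0.6265, -0.0305, 0.1736]
orientation: [0.001, 0.05, 0.999, -0.0]
ft_force: [-1.4, -0.1, -0.1]
finger_gap: -0.0001
```

Call:
{"fn": "send_rows", "kwargs": {
  "commands": [
    [-1.5, 0, 0, 0, 0, 0, 0],
    [-2.5, 0, 0, 0, 0, 0, 0],
    [-2.5, 0, 0, 0, 0, 0, 0]
  ]
}}

```text
time: 20.92
tcp_pos: [0.6285, -0.0307, 0.1733]
orientation: [0.0, 0.05, 0.999, 0.0]
ft_force: [-2.8, 0.4, -2.4]
finger_gap: 0.0004
```

```bash
python3 -c "
from h import *
show()"
```

```text
t 20.925 cab mm [ 26.2  84.9 173.3] F cab [-2.79  0.17 -2.38] gap 0.0004 q [-0.09  0.04  1.62  0.    1.49 -1.56]
```

Call:
{"fn": "send_rows", "kwargs": {
  "commands": [
    [-1.5, 0, 0, 0, 0, 0, 0],
    [-1.5, 0, 0, 0, 0, 0, 0]
  ]
}}

```text
time: 21.18
tcp_pos: [0.6299, -0.0308, 0.1732]
orientation: [-0.0, 0.05, 0.999, 0.0]
ft_force: [-4.7, -0.4, -2.7]
finger_gap: 0.0001
```

Call:
{"fn": "send_rows", "kwargs": {
  "commands": [
    [-1.5, 0, 0, 0, 0, 0, 0],
    [-1.5, 0, 0, 0, 0, 0, 0]
  ]
}}

```text
time: 21.42
tcp_pos: [0.6308, -0.0309, 0.1728]
orientation: [-0.001, 0.05, 0.999, 0.0]
ft_force: [-10.0, 1.0, -3.3]
finger_gap: -0.0003
```

Call:
{"fn": "send_rows", "kwargs": {
  "commands": [
    [-1, 0, 0, 0, 0, 0, 0],
    [-1, 0, 0, 0, 0, 0, 0]
  ]
}}

```text
time: 21.68
tcp_pos: [0.6313, -0.0309, 0.1727]
orientation: [-0.002, 0.05, 0.999, 0.0]
ft_force: [-15.3, 1.5, -2.7]
finger_gap: 0.0002
```

The left lever is on its stop (15 N). Retracting to the middle.

Call:
{"fn": "send_rows", "kwargs": {
  "commands": [
    [20, 0, 0, 0, 0, 0, 0],
    [65, 0, 0, 0, 0, 0, 0],
    [112, 0, 0, 0, 0, 0, 0],
    [112, 0, 0, 0, 0, 0, 0],
    [112, 0, 4, 0, 0, 0, 0],
    [112, -45, 4, 0, 0, 0, 0],
    [112, -85, 4, 0, 0, 0, 0],
    [112, -85, 4, 0, 0, 0, 0],
    [97, -85, 4, 0, 0, 0, 0],
    [90, -85, 4, 0, 0, 0, 0],
    [85, -85, 4, 0, 0, 0, 0],
    [85, -85, 4, 0, 0, 0, 0]
  ]
}}

```text
time: 23.18
tcp_pos: [0.5398, -0.1068, 0.1691]
orientation: [-0.0, 0.05, 0.999, 0.0]
ft_force: [0.3, -0.9, -1.2]
finger_gap: 0.0001
```

```bash
python3 -c "
from h import *
show()
d=cam('scene');cv2.imwrite('pics/s7.png',cv2.resize(cv2.cvtColor(d['pixels'],cv2.COLOR_RGB2BGR)[120:320,130:380],None,fx=3,fy=3))
a=C0+RC@np.array([.0479,.085,.1778]);u=proj(d,a);print('expected home px in crop',(u-[130,120])*3+1)"
```

```text
t 23.175 cab mm [-54.5   0.3 169.1] F cab [ 0.4  -0.83 -1.19] gap 0.0001 q [-0.24 -0.13  1.79  0.    1.49 -1.71]
expected home px in crop [423.2622702  328.37259028]
```

View pics/s7.png

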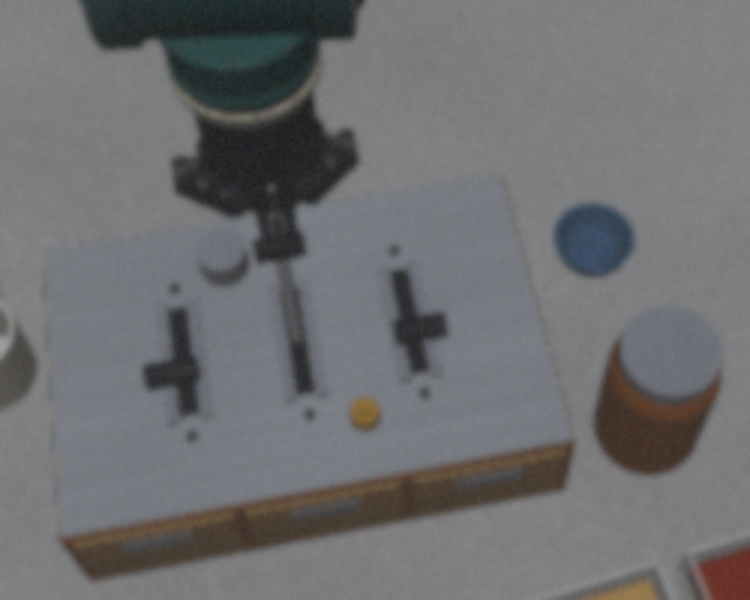

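The left handle is at (420,328), against (423,328) computed for home. Feeling the middle lever now.

Call:
{"fn": "send_rows", "kwargs": {
  "commands": [
    [-2, 0, 0, 0, 0, 0, 0],
    [-4, 0, 0, 0, 0, 0, 0],
    [-5, 0, 0, 0, 0, 0, 0],
    [-5, 0, 0, 0, 0, 0, 0]
  ]
}}

```text
time: 23.72
tcp_pos: [0.5443, -0.1077, 0.1694]
orientation: [-0.0, 0.05, 0.999, 0.0]
ft_force: [-2.6, 0.5, 2.0]
finger_gap: -0.0002
```

Call:
{"fn": "send_rows", "kwargs": {
  "commands": [
    [-1.5, 0, 0, 0, 0, 0, 0],
    [-1.5, 0, 0, 0, 0, 0, 0]
  ]
}}

```text
time: 23.98
tcp_pos: [0.546, -0.1078, 0.1693]
orientation: [0.0, 0.05, 0.999, 0.0]
ft_force: [-2.7, 0.5, 2.5]
finger_gap: -0.0001
```

Call:
{"fn": "send_rows", "kwargs": {
  "commands": [
    [-1.5, 0, 0, 0, 0, 0, 0],
    [-1.5, 0, 0, 0, 0, 0, 0]
  ]
}}

```text
time: 24.22
tcp_pos: [0.5475, -0.108, 0.1693]
orientation: [0.0, 0.05, 0.999, -0.0]
ft_force: [-2.3, 0.7, 1.5]
finger_gap: -0.0
```

Free. x' is about -46.6, so I'll drive it home the same way.

Call:
{"fn": "send_rows", "kwargs": {
  "commands": [
    [-3, 0, 0, 0, 0, 0, 0],
    [-6, 0, -1, 0, 0, 0, 0],
    [-8, 0, -2, 0, 0, 0, 0],
    [-8, 0, -2, 0, 0, 0, 0]
  ]
}}

```text
time: 24.72
tcp_pos: [0.5556, -0.1088, 0.1711]
orientation: [0.0, 0.05, 0.999, 0.0]
ft_force: [-0.4, 0.3, -0.2]
finger_gap: 0.0001
```

Call:
{"fn": "send_rows", "kwargs": {
  "commands": [
    [-5, 0, -1, 0, 0, 0, 0],
    [-10, 0, -2, 0, 0, 0, 0],
    [-15, 0, -2, 0, 0, 0, 0],
    [-20, 0, -2, 0, 0, 0, 0],
    [-20, 0, -2, 0, 0, 0, 0]
  ]
}}

```text
time: 25.35
tcp_pos: [0.5757, -0.1108, 0.1732]
orientation: [0.0, 0.05, 0.999, -0.0]
ft_force: [0.2, -0.4, 0.6]
finger_gap: 0.0001
```

Call:
{"fn": "send_rows", "kwargs": {
  "commands": [
    [-5, 0, 0, 0, 0, 0, 0],
    [-10, 0, 0, 0, 0, 0, 0],
    [-15, 0, 0, 0, 0, 0, 0],
    [-20, 0, 0, 0, 0, 0, 0],
    [-25, 0, 0, 0, 0, 0, 0],
    [-30, 0, 0, 0, 0, 0, 0],
    [-35, 0, 0, 0, 0, 0, 0],
    [-39, 0, 0, 0, 0, 0, 0],
    [-42, 0, 0, 0, 0, 0, 0],
    [-42, 0, 0, 0, 0, 0, 0]
  ]
}}

```text
time: 26.6
tcp_pos: [0.6174, -0.115, 0.1735]
orientation: [0.0, 0.05, 0.999, -0.0]
ft_force: [-1.1, -0.1, 0.0]
finger_gap: -0.0005
```

```bash
python3 -c "
from h import *
show()"
```

```text
t 26.6 cab mm [ 23.5  -0.2 173.5] F cab [-1.05 -0.23  0.04] gap -0.0005 q [-0.22  0.04  1.62  0.    1.48 -1.7 ]
```

Call:
{"fn": "send_rows", "kwargs": {
  "commands": [
    [-1.5, 0, 0, 0, 0, 0, 0],
    [-2.5, 0, 0, 0, 0, 0, 0],
    [-2.5, 0, 0, 0, 0, 0, 0]
  ]
}}

```text
time: 26.98
tcp_pos: [0.6195, -0.1152, 0.1733]
orientation: [-0.0, 0.05, 0.999, 0.0]
ft_force: [-3.0, 0.5, -2.2]
finger_gap: -0.0
```

Call:
{"fn": "send_rows", "kwargs": {
  "commands": [
    [-1.5, 0, 0, 0, 0, 0, 0],
    [-1.5, 0, 0, 0, 0, 0, 0]
  ]
}}

```text
time: 27.22
tcp_pos: [0.6211, -0.1153, 0.1732]
orientation: [-0.0, 0.05, 0.999, 0.0]
ft_force: [-3.5, 0.5, -3.1]
finger_gap: 0.0001
```

Call:
{"fn": "send_rows", "kwargs": {
  "commands": [
    [-1.5, 0, 0, 0, 0, 0, 0],
    [-1.5, 0, 0, 0, 0, 0, 0]
  ]
}}

```text
time: 27.48
tcp_pos: [0.622, -0.1154, 0.1729]
orientation: [-0.001, 0.05, 0.999, 0.0]
ft_force: [-8.7, 1.5, -1.9]
finger_gap: 0.0001
```

Call:
{"fn": "send_rows", "kwargs": {
  "commands": [
    [-1, 0, 0, 0, 0, 0, 0],
    [-1, 0, 0, 0, 0, 0, 0]
  ]
}}

```text
time: 27.72
tcp_pos: [0.6225, -0.1155, 0.1728]
orientation: [-0.001, 0.05, 0.999, 0.0]
ft_force: [-13.1, 1.0, -3.0]
finger_gap: 0.0
```

On its stop. Retracting straight back, then up and clear.

Call:
{"fn": "send_rows", "kwargs": {
  "commands": [
    [20, 0, 0, 0, 0, 0, 0],
    [65, 0, 0, 0, 0, 0, 0],
    [112, 0, 0, 0, 0, 0, 0],
    [112, 0, 0, 0, 0, 0, 0],
    [112, 0, -60, 0, 0, 0, 0],
    [112, 0, -110, 0, 0, 0, 0],
    [150, 0, -110, 0, 0, 0, 0],
    [150, 0, -110, 0, 0, 0, 0],
    [150, 0, -110, 0, 0, 0, 0]
  ]
}}

```text
time: 28.85
tcp_pos: [0.475, -0.1007, 0.2835]
orientation: [0.001, 0.05, 0.999, -0.0]
ft_force: [-0.6, 0.3, 0.0]
finger_gap: 0.0
```

```bash
python3 -c "
from h import *
show()
d=cam('scene');cv2.imwrite('pics/s8.png',cv2.resize(cv2.cvtColor(d['pixels'],cv2.COLOR_RGB2BGR)[120:320,130:380],None,fx=3,fy=3))
for y in(.085,0,-.085):
  for th in(.5,.44):
    a=C0+RC@np.array([.1*np.sin(th),y,.09+.1*np.cos(th)]);u=proj(d,a);print(y,th,(u-[130,120])*3+1)
im=cv2.cvtColor(d['pixels'],cv2.COLOR_RGB2BGR)
"
```

```text
t 28.85 cab mm [-1.196e+02 -1.000e-01  2.835e+02] F cab [-0.58  0.28  0.01] gap 0.0 q [-0.26 -0.31  1.76  0.    1.7  -1.73]
0.085 0.5 [423.27490001 328.45497867]
0.085 0.44 [421.72214729 319.82127364]
0 0.5 [300.24337312 350.61724951]
0 0.44 [298.71636766 341.89348818]
-0.085 0.5 [174.83018295 373.20854102]
-0.085 0.44 [173.3302171 364.3928376]
```

View pics/s8.png

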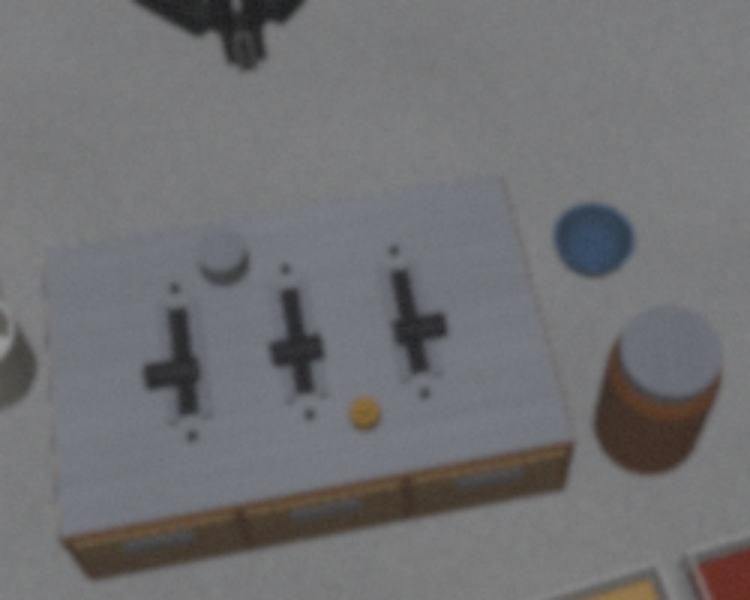

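All three handles are on the far side at (172,374), (297,350) and (420,328), within 3 px of the computed home pixels. Tin, weight, jar and dish are where they were, and the arm is clear.

```bash
python3 -c "
from station import ctrl
print(ctrl.finish_job())"
```

```text
the job is handed in; nothing more can be done
None
```

All three bolt levers are thrown home, and I handed the job in at about 29 s, well inside the 72 s limit. The interlock order turned out to be right, then left, then middle.

- **Feeling for the order:** The left and middle levers were firm at first, so I backed off and threw the right one. The middle was still firm after that, so the left went next and the middle last. The highest force reading on a blocked lever was about 26 N total on the left one. I work that out as about 15 N along its swing, below the 25 N limit. That first push was brisker than I meant, so I used smaller steps afterwards.
- **Levers home:** Each lever took only a few newtons all the way, then pressed onto its rubber stop at 13–15 N. In the last picture all three handles lie within about 3 px, in the 3× enlarged crop, of where a fully home handle should appear. That is closer to fully home than to the 0.94 unlock angle, which would show about 9 px away.
- **Everything else:** The tin, weight, jar and dish look unmoved in that picture. The mug is only partly in the last view and looks unmoved; the scoop is out of it, so I did not check it, but the arm never went near it. The arm ended raised and clear, with no contact force. No check failed.

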